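Fold back the bifold cover of the check-weight case

TASK

Two grey cases with clear two-panel folding covers stand on the table. Open the one that holds the three check weights: push its upright tab along the case until the cover's two panels are folded fully home, standing flat against each other. Leave the other case's cover as it is.

Things in the scene. Friction and masses are not known exactly. Their poses are not given: they have to be found in the camera images.
- weights_case: Grey open box fixed to the table, 206 mm long (x), 144 wide, rails on its long walls 62 mm over the table; holds three bare metal check weights (30, 24, 19 mm wide). Origin: centre of its underside; x points to its hinged end, z up. Two clear panels in aluminium frames, each 80 mm long, form a low tent over it: one hinged at the +x end, the other hung from it at the ridge (145 mm high when folded).
- weights_tab (a point): Push tab of the check-weight case: upright aluminium plate 40 mm wide (y), 5 thick, 63 to 93 mm over the table, on a carriage that runs level on the rails with the second panel's lower edge, 40 mm ahead (+x). This point: centre of its outer face, the one to push, 78 mm over the table. x points along the case in the direction to push, z up.
- weights_cover (a joint): Angle of the check-weight case's first panel over level: 0 closed flat, 1.55 at the stop, both panels upright and flat together; starts at 0.5 to 0.8. The second panel slopes back equally: the tab is 160 mm x (cos(angle) - cos(1.55)) short of its end position. Stiff hinges, the cover stays where it is left; pushing the tab takes 1 to 5 N.
- parts_tab (a point): The same point on the tab of the other, identical case, which holds a black blade unit and a red gasket ring. Its cover is to be left as it is.

How it is judged:
By the outcome, as a careful person would: the job done as asked, in the order asked, and still so for the second after the job is handed in, with the robot touching nothing.
It also fails if it takes over 29 s, if anything falls off the work surface, if the arm or the gripper's body presses on something with over 40 N, if the wrist force passes 120 N, or if a joint passes its speed limit or range.

ROBOT

A 6-joint arm with a two-finger parallel gripper is mounted at the origin on a cart in front of the work surface, level with it; the furniture and walls round the work are solid. World frame = base frame: x ahead of the robot, y to its left, z up, the work surface at z = 0. Lengths are in m, angles in rad, forces in N, time in s.
With the tool pointing down it reaches from about 0.275 to 0.825 m from the base axis. Payload 5.2 kg.
Tool frame: the origin (TCP) lies at the very end of the fingers, on their centre line; the grasp point (between the pads) lies 19 mm behind it; z points along the fingers, y is the line along which they close (so a half turn about z gives the same grasp; the last joint's range is limited). The gripper opens to 93 mm and grips with 3 to 60 N. Pads are 15 mm wide; open, the fingers measure 128 mm over their backs; the gripper's body (75 mm by 188 mm) begins 65 mm behind the grasp point.
Start: joints at [-1.483, 0.259, 1.535, -0, 1.348, -0.203], TCP at [0.158, -0.527, 0.219] pointing down, gripper open.
Joint ranges: [-3.14, 3.14], [-0.91, 2.08], [0.19, 2.58], [-1.22, 4.36], [0.22, 2.71], [-3.12, 3.12]. Speed limits (rad/s): [2.57, 2.57, 3.14, 3.14, 3.14, 3.14].

INTERFACE

Orientations are given as [roll, pitch, yaw] about the fixed x, y, z axes, in that order (R = Rz(yaw) Ry(pitch) Rx(roll)).
In Python, from rig import env gives the robot as it stands.
- The arm moves only by the tool play_rows, never from a script. Its argument "motion" is a list that holds one entry, the list of rows, each a list of 5 numbers: the shift along the world's x, y, z in m, then the turn about the world's z in degrees, then the gripper's target within -1 to 1 (fully open at 1, half-way at 0, shut at -1). A call has 1 to 12 rows; each row is the pose to reach, as a shift and turn from the pose commanded when the call began; what a row does not reach only later rows make up. A row lasts 1/12 s, in which the tool goes at most 41.7 mm and 7.16 degrees, less where a joint would pass 70% of its speed; a pose out of reach is approached as far as the arm can. A call with a gripper value outside its range is refused whole. The fingers move at their own pace and stop on an object; "grip_force" is the grip in N (left out, the last holds). Time passes only in rows, so rows that repeat a pose let the fingers close. It gives the time, the measured TCP pose, the force, the opening and the grip force at its end, in the units of the state.
- env.get_state(): the state, without advancing time (a new reading comes with each control period).
- env.read_camera(name): name is "side" or "top" or "wrist"; returns the picture (400x640x3 uint8, blue, green, red); there is no depth.
- env.camera_params(name): a dict with "camera_matrix" (3x3 intrinsics, pixels), "R" (3x3) and "t" (3): a world point X has camera coordinates R X + t. Camera axes: x right, y down, z forward; pixel columns grow to the right and rows downward; lengths in m; the calibration is good to about 2 mm. A picture is of the moment at which its call begins: read the wrist's pose just before it. camera_params takes no time and is no camera call; for the wrist camera it gives the pose at the moment of the call.
- env.hand_in(): hands the job in; it is judged then, once.
The state is a dict: "t": time; "q": joint angles; "dq": joint speeds; "tau": joint torques, N m; "position": TCP position; "ee_rot": TCP orientation; "contact_force": force on the tool from outside, world axes, zero at the start; "moment": the same for the moment, N m; "gripper_width": finger opening in m; "gripper_force": force on a finger pad.
Only numpy, scipy, OpenCV 4.12 (cv2) and the standard library are available. Lean on these libraries where they do the work, as an engineer would, in place of code of your own. Each camera call takes 0.05 s, during which the arm holds its last target. There are 200 camera calls.

## Working session

There is one attempt and no reset: what is moved stays moved. The work goes in short steps, Python scripts to look and compute and a tool call to move; the robot and the scene stay as the last step left them, time stands still between calls to the robot, and variables do not carry over. Pictures are saved under pics/ and viewed, at most 10 in all, crops included, and the job is handed in when it is done.

Besides the shell and the picture viewer there is one more tool, called after "Call:" by a JSON object that holds its "method" and its "body". play_rows: Moves the arm, as the interface text tells. Its arguments: {"type":"object","properties":{"motion":{"type":"array"},"grip_force":{"type":"number"}},"required":["motion"]}

```bash
mkdir -p pics
python3 - <<'E'
from rig import env
import cv2
for n in ("side","top"):
    cv2.imwrite(f"pics/{n}0.png",env.read_camera(n))
    p=env.camera_params(n);print(n,p)
s=env.get_state();print(s["t"],s["position"],s["ee_rot"],s["gripper_width"])
E
```

```text
side {'camera_matrix': array([[510.65590774,   0.        , 320.97571851],
       [  0.        , 510.65590774, 194.70344761],
       [  0.        ,   0.        ,   1.        ]]), 'R': array([[ 0.99939192,  0.02404211, -0.02525405],
       [-0.00964688, -0.50535071, -0.86286013],
       [-0.03350714,  0.86257906, -0.50481148]]), 't': array([-0.58653283,  0.06492145,  1.41087491])}
top {'camera_matrix': array([[459.05776617,   0.        , 317.12856285],
       [  0.        , 459.05776617, 207.70257875],
       [  0.        ,   0.        ,   1.        ]]), 'R': array([[ 0.00680905, -0.999972  ,  0.00310406],
       [-0.97479232, -0.0073298 , -0.22299373],
       [ 0.22301024, -0.00150743, -0.97481494]]), 't': array([-0.03454493,  0.58638467,  0.95959766])}
0.1 [ 0.15766211 -0.5263946   0.21790615] [-3.13995226e+00 -3.19697293e-04  2.90806212e-01] 0.09308077822898321
```

View pics/top0.png

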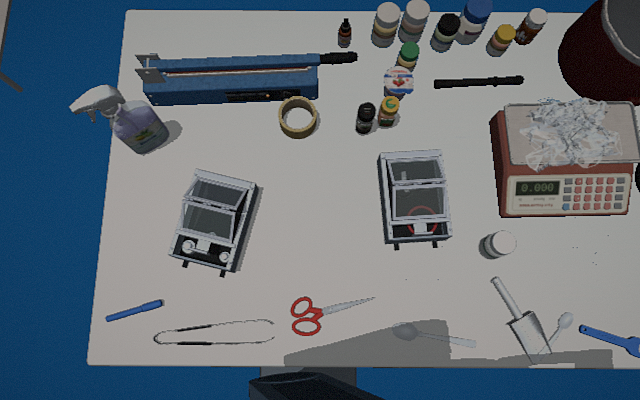

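View pics/side0.png

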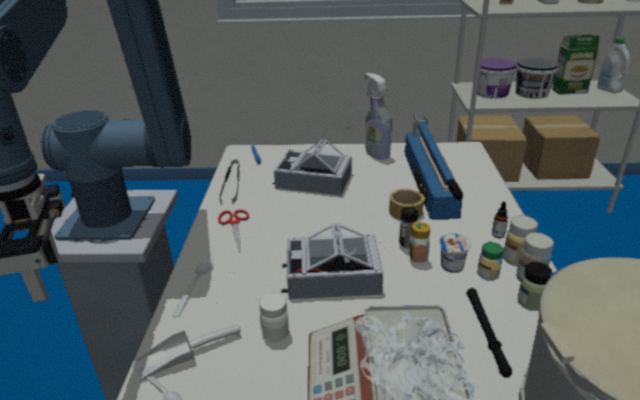

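The left case in the top view, near (212,222), shows round metal weights. The right case, near (415,200), shows the red ring. I'll enlarge both.

Run:
```python
import cv2,numpy as np
a=cv2.imread("pics/top0.png");
c=cv2.resize(a[160:285,150:280],None,fx=4.5,fy=4.5,interpolation=cv2.INTER_CUBIC)
d=cv2.resize(cv2.imread("pics/side0.png")[130:205,265:365],None,fx=2.1,fy=2.1)
c=c[:560];o=np.zeros((c.shape[0],800,3),np.uint8);o[:,:c.shape[1]]=c;o[:d.shape[0],c.shape[1]:c.shape[1]+d.shape[1]]=d[:,:800-c.shape[1]]
cv2.imwrite("pics/crop.png",o)
```

```text
(no output)
```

View pics/crop.png

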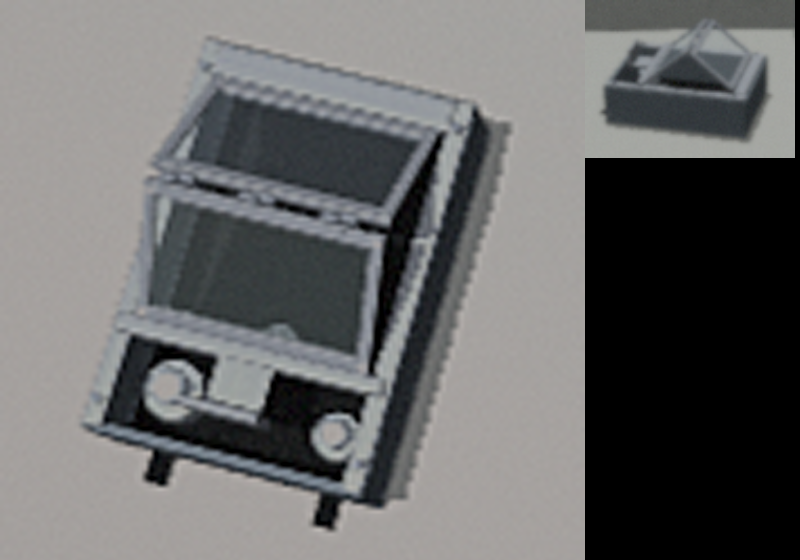

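```bash
cat > h.py <<'E'
import numpy as np
def ray(p,u,z):
    K,R,t=p["camera_matrix"],p["R"],p["t"]
    d=R.T@np.linalg.solve(K,[u[0],u[1],1]);c=-R.T@t
    return c+d*(z-c[2])/d[2]
E
python3 - <<'E'
from rig import env
from h import *
p=env.camera_params("top")
f=lambda u,v,z:ray(p,(150+(u+.5)/4.5-.5,160+(v+.5)/4.5-.5),z).round(4)
c=[f(*a,.062) for a in((207,40),(477,108),(375,502),(84,428))]
for i in range(4):
    d=c[i]-c[i-1];print(c[i],np.linalg.norm(d).round(4),np.degrees(np.arctan2(d[1],d[0])).round(1))
print("centre",sum(c)/4)
for a in((180,400),(262,420)):print("tab top",f(*a,.093))
for a in((150,165),(385,225)):print("ridge",[f(*a,z) for z in (.1,.11,.12)])
E
```

```text
[0.6775 0.2482 0.062 ] 0.2035 -13.3
[0.6427 0.1097 0.062 ] 0.1428 -104.1
[0.4447 0.1517 0.062 ] 0.2024 168.0
[0.4795 0.295  0.062 ] 0.1475 76.4
centre [0.5611  0.20115 0.062  ]
tab top [0.4893 0.2407 0.093 ]
tab top [0.4801 0.2013 0.093 ]
ridge [array([0.6021, 0.261 , 0.1   ]), array([0.5996, 0.258 , 0.11  ]), array([0.5971, 0.255 , 0.12  ])]
ridge [array([0.5734, 0.1464, 0.1   ]), array([0.5711, 0.1446, 0.11  ]), array([0.5689, 0.1428, 0.12  ])]
```

The left case holds the weights. Its yaw is about -13.2° and the tab's outer face is at about (0.485, 0.221). I'll go above the spot behind the tab with the fingers shut and the tool aligned.

Call:
{"method": "play_rows", "body": {"motion": [[[0.008,0.02,0,-3,-1],[0.022,0.055,0,-8,-1],[0.036,0.092,0,-14,-1],[0.05,0.128,0,-20,-1],[0.064,0.164,0,-26,-1],[0.078,0.2,0,-30,-1],[0.092,0.235,0,-30,-1],[0.106,0.27,0,-30,-1],[0.12,0.305,0,-30,-1],[0.134,0.341,0,-30,-1],[0.146,0.371,0,-30,-1],[0.15,0.38,0,-30,-1]]]}}

```text
t: 1.1
position: [0.3079, -0.1428, 0.2184]
ee_rot: [-3.14, 0.0, -0.23]
contact_force: [-0.4, -0.6, -0.2]
gripper_width: 0.0178
gripper_force: 0.0
```

Call:
{"method": "play_rows", "body": {"motion": [[[0.008,0.02,0,0,-1],[0.022,0.055,0,0,-1],[0.036,0.092,0,0,-1],[0.05,0.128,0,0,-1],[0.064,0.164,0,0,-1],[0.078,0.2,0,0,-1],[0.092,0.235,0,0,-1],[0.106,0.27,0,0,-1],[0.12,0.305,0,0,-1],[0.134,0.341,0,0,-1],[0.145,0.37,0,0,-1],[0.147,0.375,0,0,-1]]]}}

```text
t: 2.1
position: [0.4556, 0.2322, 0.218]
ee_rot: [-3.14, 0.0, -0.229]
contact_force: [0.0, -0.3, 0.9]
gripper_width: 0.0009
gripper_force: 0.0
```

Run:
```python
from rig import env
import cv2
p=env.camera_params("wrist");cv2.imwrite("pics/w1.png",env.read_camera("wrist"))
import pickle;pickle.dump(p,open("w1.pkl","wb"))
s=env.get_state();print(s["t"],s["position"],s["ee_rot"],s["gripper_width"],s["contact_force"])
```

```text
2.15 [0.45506582 0.23090096 0.217857  ] [-3.14120877e+00  1.00283657e-03 -2.29273097e-01] 0.0006484638584113237 [0.34016522 0.31691563 0.62728019]
```

View pics/w1.png

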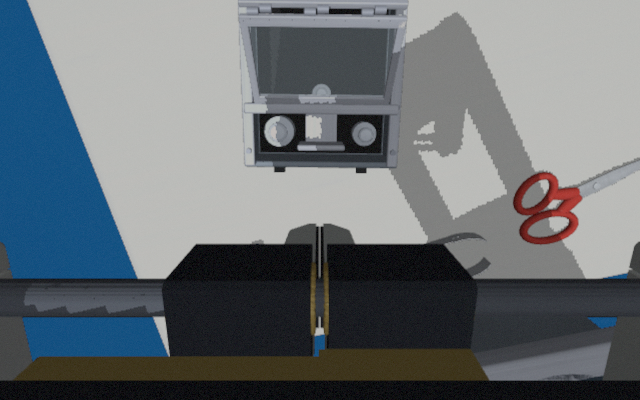

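The wrist view shows the three weights at (279,130), (364,133) and (321,92). The tab's top edge runs from (298,149) to (345,149), and the image is aligned with the tool.

Run:
```python
import pickle
from h import *
p=pickle.load(open("w1.pkl","rb"))
a,b=[ray(p,u,.093) for u in((298,146),(345,146))];print(a,b,np.linalg.norm(a-b),(a+b)/2)
a,b=[ray(p,u,.062) for u in((246,166),(398,166))];print(a,b,np.linalg.norm(a-b),(a+b)/2,np.degrees(np.arctan2(*(a-b)[:2])))
```

```text
[0.49090323 0.2424183  0.093     ] [0.48206111 0.2044979  0.093     ] 0.03893764193563366 [0.48648217 0.2234581  0.093     ]
[0.48060113 0.29675126 0.062     ] [0.4485322  0.15914906 0.062     ] 0.1412897102642987 [0.46456666 0.22795016 0.062     ] 13.118916321907703
```

Call:
{"method": "play_rows", "body": {"motion": [[[0,0,-0.015,0,-1],[0,0,-0.045,0,-1],[0,0,-0.075,0,-1],[0,0,-0.105,0,-1],[0,0,-0.125,0,-1],[0,0,-0.138,0,-1],[0,0,-0.144,0,-1],[0,0,-0.144,0,-1],[0,0,-0.144,0,-1]]]}}

```text
t: 2.9
position: [0.4549, 0.2275, 0.0751]
ee_rot: [3.141, -0.0, -0.233]
contact_force: [-0.5, 0.4, -0.4]
gripper_width: 0.0001
gripper_force: 0.0
```

Call:
{"method": "play_rows", "body": {"motion": [[[0.0097,-0.0023,0,0,-1],[0.0195,-0.0046,0,0,-1],[0.0253,-0.0059,0,0,-1],[0.0311,-0.0073,0,0,-1],[0.037,-0.0087,0,0,-1],[0.0438,-0.0103,0,0,-1],[0.0506,-0.0119,0,0,-1],[0.0574,-0.0135,0,0,-1],[0.0642,-0.0151,0,0,-1],[0.071,-0.0167,0,0,-1],[0.0778,-0.0183,0,0,-1],[0.0778,-0.0183,0,0,-1]]]}}

```text
t: 3.9
position: [0.5343, 0.2094, 0.0747]
ee_rot: [-3.141, -0.001, -0.233]
contact_force: [0.6, -0.6, 0.5]
gripper_width: 0.0006
gripper_force: 0.0
```

Run:
```python
from rig import env
import cv2
a=env.read_camera("top")[150:290,140:290];b=env.read_camera("side")[110:210,250:390]
import numpy as np
a=cv2.resize(a,(390,364));b=cv2.resize(b,(400,286));o=np.zeros((364,790,3),np.uint8);o[:,:390]=a;o[:286,390:]=b
cv2.imwrite("pics/m.png",o)
s=env.get_state();print(s["t"],s["position"],s["contact_force"])
```

```text
4.0 [0.53303103 0.20970446 0.0745377 ] [-1.07952216  0.08347024 -0.19151011]
```

View pics/m.png

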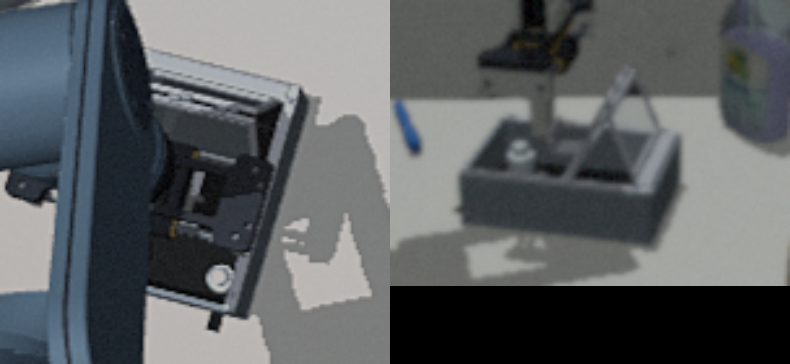

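The cover is folding: in the side view the tent is steeper, with its ridge at (627,72). I'll carry on.

Call:
{"method": "play_rows", "body": {"motion": [[[0.0068,-0.0016,0,0,-1],[0.0136,-0.0032,0,0,-1],[0.0204,-0.0048,0,0,-1],[0.0262,-0.0062,0,0,-1],[0.0321,-0.0075,0,0,-1],[0.037,-0.0087,0,0,-1],[0.0418,-0.0098,0,0,-1],[0.0457,-0.0107,0,0,-1],[0.0496,-0.0116,0,0,-1],[0.0525,-0.0123,0,0,-1],[0.0545,-0.0128,0,0,-1],[0.0545,-0.0128,0,0,-1]]]}}

```text
t: 5.0
position: [0.5876, 0.1969, 0.0747]
ee_rot: [-3.141, -0.001, -0.233]
contact_force: [-0.2, -0.1, -0.2]
gripper_width: 0.0006
gripper_force: 0.0
```

Next, small steps until the force shows the stop.

Call:
{"method": "play_rows", "body": {"motion": [[[0.0019,-0.0005,0,0,-1],[0.0039,-0.0009,0,0,-1],[0.0058,-0.0014,0,0,-1],[0.0078,-0.0018,0,0,-1],[0.0097,-0.0023,0,0,-1],[0.0107,-0.0025,0,0,-1],[0.0117,-0.0028,0,0,-1]]]}}

```text
t: 5.58
position: [0.5914, 0.1959, 0.0744]
ee_rot: [3.14, 0.014, -0.232]
contact_force: [-21.8, 5.3, 15.8]
gripper_width: 0.0007
gripper_force: 11.6
```

Run:
```python
from rig import env
import cv2
import numpy as np
b=env.read_camera("side")[110:210,250:390]
cv2.imwrite("pics/n.png",cv2.resize(b,(784,560),interpolation=cv2.INTER_CUBIC))
s=env.get_state();print(s["t"],s["position"],s["contact_force"],s["moment"])
```

```text
5.6333 [0.59137001 0.19595457 0.0744148 ] [-20.2074591    3.92843726  14.71378362] [ 0.66772778  3.49021883 -0.15354333]
```

View pics/n.png

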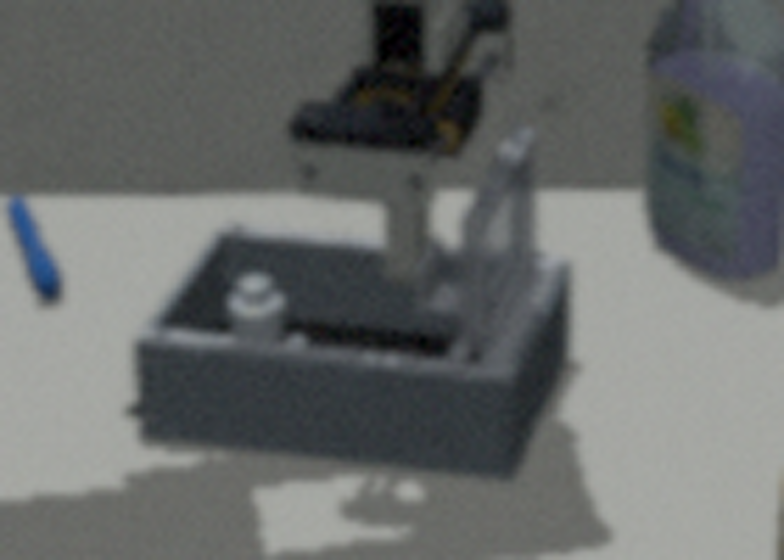

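The panels look close to upright, but I can't tell from this view whether they are fully home. I'll back off, lift and check from above and from the side.

Call:
{"method": "play_rows", "body": {"motion": [[[-0.01,0.0023,0,0,-1],[-0.022,0.0052,0,0,-1],[-0.034,0.008,0,0,-1],[-0.046,0.0108,0.01,0,-1],[-0.05,0.0117,0.035,0,-1],[-0.05,0.0117,0.065,0,-1],[-0.05,0.0117,0.095,0,-1],[-0.05,0.0117,0.125,0,-1],[-0.05,0.0117,0.15,0,-1],[-0.05,0.0117,0.16,0,-1],[-0.05,0.0117,0.16,0,-1],[-0.05,0.0117,0.16,0,-1]]]}}

```text
t: 6.63
position: [0.5486, 0.2059, 0.2341]
ee_rot: [-3.142, -0.0, -0.233]
contact_force: [-0.0, -0.1, -1.3]
gripper_width: 0.0004
gripper_force: 0.0
```

```bash
cat > look.py <<'E'
from rig import env
import cv2,sys,pickle
import numpy as np
p=env.camera_params("wrist");w=env.read_camera("wrist");b=env.read_camera("side")
pickle.dump(p,open("w2.pkl","wb"));cv2.imwrite("pics/raw_w.png",w);cv2.imwrite("pics/raw_s.png",b)
s=env.get_state();print(s["t"],s["position"],s["contact_force"])
q=env.camera_params("side")
P=lambda x,y,z:np.array([.561+.9735*x+.2285*y,.201-.2285*x+.9735*y,z])
def pix(X):
    c=q["camera_matrix"]@(q["R"]@X+q["t"]);return c[:2]/c[2]
f=5.6;o=(320,110)
im=cv2.resize(b[110:180,320:390-10],None,fx=f,fy=f,interpolation=cv2.INTER_CUBIC)
w2=cv2.resize(w[0:200,200:440],(800-im.shape[1],392))
for x,y,z in [(.103,-.072,.062),(.103,.072,.062),(.103,-.072,0),(.08,-.072,.065),(.08,-.072,.145),(.08,.072,.145)]:
    print((x,y,z),((pix(P(x,y,z))-o)*f).round())
out=np.zeros((392,800,3),np.uint8);out[:,:im.shape[1]]=im[:392];out[:,im.shape[1]:]=w2
cv2.imwrite(sys.argv[1],out)
E
python3 look.py pics/l1.png
```

```text
6.7333 [0.54769112 0.20567999 0.23241252] [-0.07860677 -0.53758427 -0.13533282]
(0.103, -0.072, 0.062) [122. 378.]
(0.103, 0.072, 0.062) [179. 255.]
(0.103, -0.072, 0) [122. 483.]
(0.08, -0.072, 0.065) [ 77. 368.]
(0.08, -0.072, 0.145) [ 75. 225.]
(0.08, 0.072, 0.145) [137. 112.]
```

View pics/l1.png

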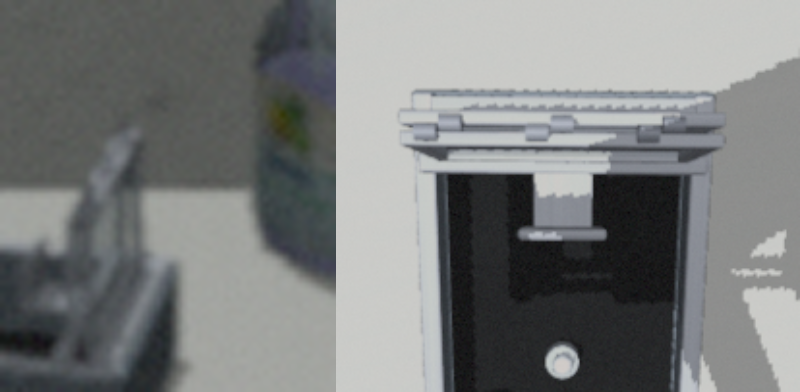

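Run:
```python
import pickle,cv2
from h import *
p=pickle.load(open("w2.pkl","rb"));print("cam",-p["R"].T@p["t"])
cx=lambda X:((X[0]-.561)*.9735-(X[1]-.201)*.2285).round(4)
g=lambda u,v,z:cx(ray(p,(200+(u-336)/1.933,v/1.96),z))
for r in(227,234,241):print("tab row",r,"z93",g(562,r,.093),"z63",g(562,r,.063))
for r in(110,123,128,132,147):print("ridge",r,g(562,r,.145))
for r in(92,110):print("far end",r,g(562,r,.062))
for r in(150,160,172):print("bar",r,g(450,r,.065))
w=cv2.imread("pics/raw_w.png",0)
print(w[40:130,300].tolist());print(w[40:130,340].tolist())
cv2.imwrite("pics/zoom.png",cv2.resize(cv2.imread("pics/raw_w.png")[35:130,225:405],None,fx=4.4,fy=4.4,interpolation=cv2.INTER_CUBIC))
```

```text
cam [0.61443651 0.19037136 0.40069592]
tab row 227 z93 0.0429 z63 0.0418
tab row 234 z93 0.0399 z63 0.0385
tab row 241 z93 0.0369 z63 0.0352
ridge 110 0.0848
ridge 123 0.0805
ridge 128 0.0788
ridge 132 0.0775
ridge 147 0.0725
far end 92 0.1024
far end 110 0.0946
bar 150 0.0769
bar 160 0.0725
bar 172 0.0671
[201, 201, 201, 201, 200, 201, 169, 136, 148, 173, 193, 198, 199, 198, 190, 165, 147, 180, 197, 200, 200, 202, 183, 147, 139, 154, 172, 181, 170, 156, 138, 115, 173, 190, 142, 57, 124, 164, 173, 182, 196, 185, 184, 197, 197, 197, 196, 178, 122, 26, 18, 20, 25, 25, 30, 24, 25, 22, 26, 29, 23, 22, 25, 22, 24, 19, 25, 20, 20, 23, 23, 20, 15, 20, 19, 57, 92, 115, 133, 175, 183, 149, 87, 28, 25, 24, 29, 22, 28, 27]
[203, 200, 202, 202, 201, 194, 154, 128, 148, 146, 179, 197, 198, 171, 137, 138, 124, 161, 194, 201, 200, 201, 201, 185, 130, 103, 127, 129, 173, 197, 192, 165, 139, 137, 109, 72, 60, 146, 172, 172, 180, 180, 158, 179, 195, 197, 171, 126, 89, 41, 25, 26, 22, 24, 20, 26, 25, 29, 14, 21, 19, 25, 24, 26, 20, 22, 21, 24, 27, 18, 25, 24, 24, 22, 27, 23, 26, 21, 37, 46, 38, 31, 19, 20, 22, 19, 23, 21, 25, 28]
```

View pics/zoom.png

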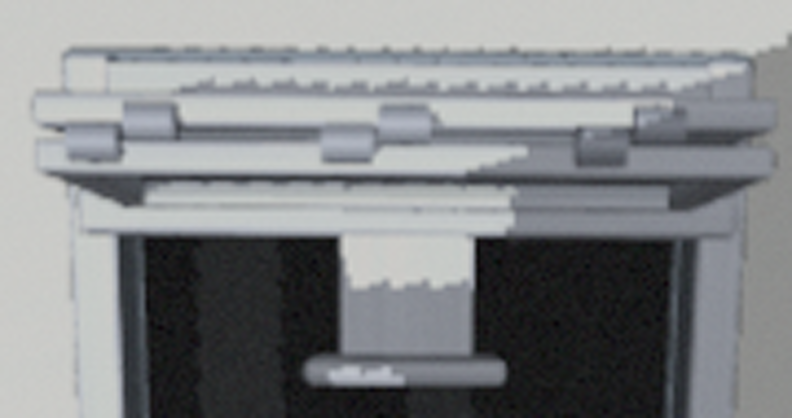

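The tab's outer face is now at case x ≈ 0.037 and the second panel's lower edge at about 0.077. The ridge is at about 0.079, only about 2 mm ahead of that edge, which matches the 1.7 mm expected at 1.55 rad. The tab also stopped hard at over 20 N, so the cover is home and the arm is clear.

```bash
python3 -c "
from rig import env
print(env.hand_in())"
```

```text
the job is handed in; nothing more can be done
None
```

I pushed the check-weight case's tab until it stopped hard at about 22 N, and measured from the wrist camera, both panels now stand upright and flat together; the other case was left alone, and I handed the job in at about 6.7 s with the arm clear (no verdict came back).

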